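# Lay the breakfast table from a stack

### The job

The breakfast things came out of the cupboard in one stack: take it apart and set each thing gently, upright and in the middle of its own place: the salt shaker on the round stone coaster, the square tea tin on the cork mat, the sugar pot in the saucer, and the butter dish on the wooden board, lying lengthwise along the board. Drop nothing, and leave the egg cup and the jam jar where they stand.

Things in the scene. Friction and masses are not known exactly. Their poses are not given: they have to be found in the camera images.
- butter_dish: Covered butter dish, one rigid piece, at the bottom of the stack on the table. White oblong base plate 120 x 68 x 8 mm, on it a plain grey oblong cover 106 x 58 mm that reaches to 42 mm above the underside (flat top). Origin: centre of the underside, z up. x runs along the 120 mm length, y across. About 0.3 kg (all masses vary, 0.7 to 1.4 times).
- sugar_pot: Round white sugar pot with a flat wooden lid (one rigid piece), 60 mm diameter, 46 mm high, straight sides; stands on the butter dish. Origin: centre of the underside, z up. About 0.18 kg.
- tea_tin: Square metal tea tin, 40 x 40 x 44 mm, with a thin dark line round it; stands on the sugar pot. Origin: centre of the underside, z up. x and y are square to its sides. About 0.09 kg.
- salt_shaker: Small round salt shaker, glass with a steel cap, 28 mm diameter, 52 mm high, straight sides; on top of the stack, on the tea tin. Origin: centre of the underside, z up. About 0.07 kg.
- board: Oblong light wooden board, 150 x 100 mm, 12 mm thick, lying fixed on the table: the place of the butter dish. Origin: centre of the underside, z up. x runs along the 150 mm length. Its top is 12 mm above the origin.
- saucer: White saucer, fixed on the table, 128 mm diameter over the rim, which is 14 mm high; its flat inner floor, about 88 mm across, lies 6 mm above the table: the place of the sugar pot. Origin: centre of the underside, z up.
- cork_mat: Square cork mat, 95 x 95 mm, 6 mm thick, fixed on the table: the place of the tea tin. Origin: centre of the underside, z up. Its top is 6 mm above the origin.
- coaster: Round flat grey stone coaster without a rim, 84 mm diameter, 8 mm thick, fixed on the table: the place of the salt shaker. Origin: centre of the underside, z up. Its top is 8 mm above the origin.
- egg_cup: Empty white egg cup, 46 mm diameter, 50 mm high, loose, standing on the table among the places; not to be moved. Origin: centre of the underside, z up.
- jam_jar: Small closed amber jam jar with a steel lid, 48 mm diameter, 55 mm high, loose, standing on the table among the places; not to be moved. Origin: centre of the underside, z up.
Things that resemble listed ones, but are neither listed nor needed, are in the scene too. What is shaped like the salt_shaker but red or turquoise is not meant.

How it is judged:
By the outcome, as a careful person would: the job done as asked, in the order asked, and still so for the second after the job is handed in, with the robot touching nothing.
It also fails if it takes over 118 s, if anything falls off the work surface, if the arm or the gripper's body presses on something with over 40 N, if the wrist force passes 120 N, or if a joint passes its speed limit or range.

### The arm

A 6-joint arm with a two-finger parallel gripper is mounted at the origin on the work surface. World frame = base frame: x ahead of the robot, y to its left, z up, the work surface at z = 0. Lengths are in m, angles in rad, forces in N, time in s.
With the tool pointing down it reaches from about 0.35 to 0.975 m from the base axis. Payload 4.9 kg.
Tool frame: the origin (TCP) lies between the finger pads; the fingertips stand 14 mm ahead of it and the grasp point (between the pads) lies 5 mm behind it (manip.finger_overhang is the distance from the TCP to the fingertips, in m); z points along the fingers, y is the line along which they close (so a half turn about z gives the same grasp; the last joint's range is limited). The gripper opens to 85 mm and grips with 20 to 120 N. Pads are 22 mm wide; open, the fingers measure 114 mm over their backs; the gripper's body (76 mm by 85 mm) begins 54 mm behind the grasp point. The pads swing forward as they close: fully open they stand 13 mm farther back than shut.
Start: joints at [-0.119, 0.053, 1.613, -0, 1.476, -0.119], TCP at [0.625, 0, 0.245] pointing down, gripper open.
Joint ranges: [-3.01, 3.01], [-1.01, 2.22], [0.06, 2.58], [-1.02, 4.17], [0.09, 2.62], [-3.14, 3.14]. Speed limits (rad/s): [2.57, 2.57, 3.14, 3.14, 3.14, 3.14].

### API

Orientations are given as a unit quaternion [w, x, y, z].
In Python, from plant import manip, grab_frame gives the robot as it stands.
- The arm moves only by the tool servo_tool, never from a script. Its argument "deltas" is a list that holds one entry, the list of rows, each a list of 5 numbers: the opening in per cent of the stroke, from 0 (shut) to 100 (fully open), then the shift along the world's x, y, z in m, then the turn about the world's z in degrees. A call has exactly 8 rows; each row shifts and turns the commanded pose from where the row before left it; what a row does not reach is not made up. A row lasts 1/10 s, in which the tool goes at most 50 mm and 8.59 degrees, less where a joint would pass 70% of its speed; a pose out of reach is approached as far as the arm can. A call is refused whole if a number of a shift passes 0.05 or a number of a turn 8.59, either way. A call with a gripper value outside its range is refused whole. The fingers move at their own pace and stop on an object; the grip force is fixed at half the most. Time passes only in rows, so rows that do not move let the fingers close, or fill a call up. It gives the time, the measured TCP pose, the force, the opening and the grip force at its end, in the units of the state.
- manip.state(): the state, without advancing time (a new reading comes with each control period).
- grab_frame(name): name is "scene" or "side" or "wrist"; returns a dict with "pixels" (420x560x3 uint8, red, green, blue), "z_map" (420x560 float32, m along the optical axis (not along the pixel's ray), 0 where there is no reading), "fx", "fy", "cx", "cy" (pixels), "rvec" (rotation vector, rad) and "tvec" (3), from world to camera coordinates, as OpenCV has them; the wrist camera has in their place "T_tool_cam" (4x4, takes a point from camera to tool coordinates, whose origin is the TCP and whose axes are the flange's). Camera axes: x right, y down, z forward; pixel columns grow to the right and rows downward; lengths in m; the calibration is good to about 2 mm. A picture is of the moment at which its call begins: read the wrist's pose just before it.
- manip.job_done(): hands the job in; it is judged then, once.
The state is a dict: "time": time; "joint_pos": joint angles; "joint_vel": joint speeds; "joint_efforts": joint torques, N m; "tool_pos": TCP position; "tool_rot": TCP orientation; "contact_force": force on the tool from outside, world axes, zero at the start; "ft_torque": the same for the moment, N m; "gripper_width": opening from 0.0 (shut) to 1.0 (fully open); "grasp_force": force on a finger pad.
Only numpy, scipy, OpenCV 4.12 (cv2) and the standard library are available. Lean on these libraries where they do the work, as an engineer would, in place of code of your own. Each camera call takes 0.05 s, during which the arm holds its last target. There are 200 camera calls.

## Working session

There is one attempt and no reset: what is moved stays moved. The work goes in short steps, Python scripts to look and compute and a tool call to move; the robot and the scene stay as the last step left them, time stands still between calls to the robot, and variables do not carry over. Pictures are saved under pics/ and viewed, at most 14 in all, crops included, and the job is handed in when it is done.

Besides the shell and the picture viewer there is one more tool, called after "Call:" as a command line: name --argument value ..., lists and objects as JSON in quotes. servo_tool: Moves the arm, as the interface text tells. Its arguments: {"type":"object","properties":{"deltas":{"type":"array"}},"required":["deltas"]}

```bash
mkdir -p pics; ls; cat > h.py <<'E'
import numpy as np, cv2
from plant import manip, grab_frame
def save(f,n,crop=None,s=1):
    im=f["pixels"][...,::-1]
    if crop: im=im[crop[1]:crop[3],crop[0]:crop[2]]
    cv2.imwrite("pics/"+n,cv2.resize(im,None,fx=s,fy=s,interpolation=cv2.INTER_CUBIC))
def pose(f,st=None):
    """camera-to-world R,t"""
    if "rvec" in f:
        R=cv2.Rodrigues(np.array(f["rvec"],float))[0]; return R.T,-R.T@np.array(f["tvec"],float).ravel()
    from scipy.spatial.transform import Rotation as Ro
    q=np.array(st["tool_rot"]); Rt=Ro.from_quat(q[[1,2,3,0]]).as_matrix(); T=np.array(f["T_tool_cam"])
    return Rt@T[:3,:3], Rt@T[:3,3]+np.array(st["tool_pos"])
def ray(f,uv,z,st=None):
    R,t=pose(f,st); uv=np.atleast_2d(uv).astype(float)
    d=np.c_[(uv[:,0]-f["cx"])/f["fx"],(uv[:,1]-f["cy"])/f["fy"],np.ones(len(uv))]@R.T
    return t+d*((z-t[2])/d[:,2])[:,None]
def cloud(f,st=None):
    R,t=pose(f,st); v,u=np.mgrid[:420,:560]; Z=f["z_map"]
    P=np.dstack([(u-f["cx"])/f["fx"]*Z,(v-f["cy"])/f["fy"]*Z,Z])@R.T+t
    P[Z==0]=np.nan; return P
E
python3 - <<'E'
from h import *
import pickle
st=manip.state();D={"st":st}
for n in ("scene","side","wrist"):
    f=D[n]=grab_frame(n); save(f,n+"0.png",s=1.4); R,t=pose(f,st); print(n,t.round(3),R[:,2].round(2))
pickle.dump(D,open("D.pkl","wb"));print(st)
E
```

```text
pics
scene [ 0.956 -0.445  0.539] [-0.54  0.6  -0.59]
side [0.547 0.495 0.679] [ 0.03 -0.67 -0.74]
wrist [0.625 0.07  0.372] [-0.   -0.27 -0.96]
{'time': 0.0, 'joint_pos': array([-1.18972431e-01,  5.33718206e-02,  1.61427375e+00,  1.77051910e-05,
        1.47599456e+00, -1.18997754e-01]), 'joint_vel': array([ 0.0007368 ,  0.00029567, -0.00022872, -0.00013476, -0.00134669,
        0.00065456]), 'joint_efforts': array([ 2.70554956e-04, -3.93670499e+01, -3.70175600e+01, -1.62778279e-04,
        6.93513779e-03, -6.06393527e-06]), 'tool_pos': array([6.24416075e-01, 9.21601435e-05, 2.44065804e-01]), 'tool_rot': array([-8.10153445e-04,  7.07098056e-01,  7.07114765e-01, -6.25920348e-04]), 'contact_force': array([0.21287449, 0.48744305, 0.08344852]), 'ft_torque': array([ 0.01474657,  0.03190352, -0.01191132]), 'grasp_force': 0.0, 'gripper_width': 0.9971312671248592}
```

View pics/scene0.png

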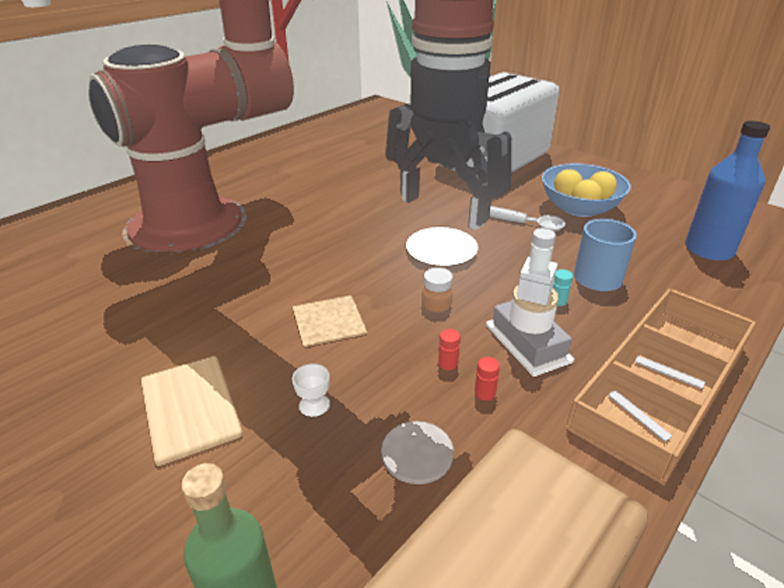

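View pics/side0.png

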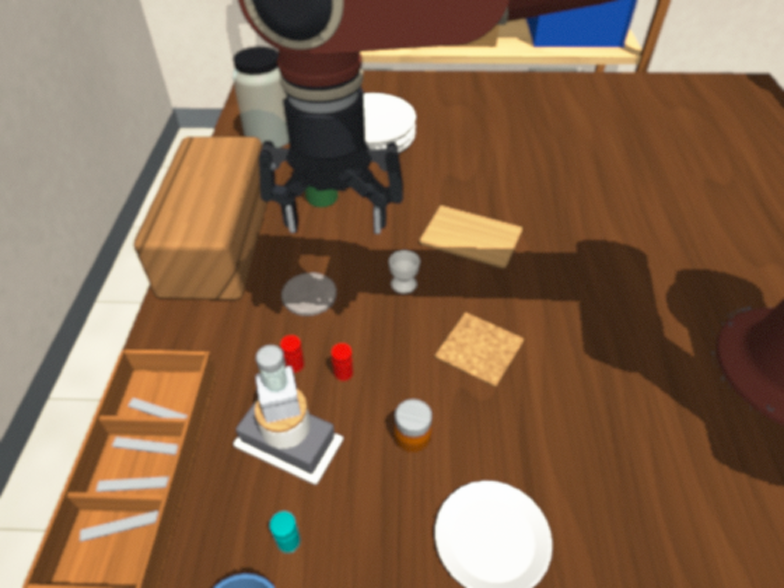

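```bash
python3 - <<'E'
from h import *
import pickle
from scipy import ndimage as N
D=pickle.load(open("D.pkl","rb"))
for n in ("scene","side"):
    f=D[n];P=cloud(f);print(n)
    for lo,hi in ((0.003,0.009),(.009,.02),(.035,.06),(.07,.1),(.12,.14),(.17,.2)):
        l,k=N.label((P[...,2]>lo)&(P[...,2]<hi))
        for i in range(1,k+1):
            m=l==i
            if m.sum()<120: continue
            v,u=np.nonzero(m);p=P[m];
            print((lo,hi),m.sum(),"px",int(u.mean()),int(v.mean()),"xyz",p.mean(0).round(3),"min",p.min(0).round(3),"max",p.max(0).round(3),f["pixels"][m].mean(0).astype(int))
E
```

```text
scene
(0.003, 0.009) 728 px 314 176 xyz [0.442 0.251 0.006] min [0.389 0.195 0.003] max [0.497 0.305 0.009] [255 255 254]
(0.003, 0.009) 152 px 120 174 xyz [ 0.065 -0.072  0.006] min [-0.028 -0.108  0.003] max [ 0.108 -0.019  0.009] [124  77  69]
(0.003, 0.009) 1281 px 233 228 xyz [ 0.442 -0.025  0.005] min [ 0.375 -0.087  0.003] max [0.503 0.041 0.009] [244 211 167]
(0.003, 0.009) 741 px 496 239 xyz [0.866 0.307 0.005] min [0.811 0.282 0.003] max [0.918 0.328 0.009] [193 147 106]
(0.003, 0.009) 345 px 377 253 xyz [0.707 0.108 0.007] min [0.623 0.079 0.003] max [0.759 0.146 0.009] [210 208 204]
(0.003, 0.009) 861 px 477 266 xyz [0.866 0.203 0.005] min [0.811 0.176 0.003] max [0.918 0.23  0.009] [188 145 109]
(0.003, 0.009) 1117 px 456 296 xyz [0.866 0.104 0.005] min [0.811 0.075 0.003] max [0.918 0.13  0.009] [193 149 111]
(0.003, 0.009) 1724 px 297 322 xyz [ 0.698 -0.122  0.007] min [ 0.654 -0.161  0.003] max [ 0.737 -0.077  0.009] [158 150 144]
(0.003, 0.009) 161 px 141 320 xyz [ 0.506 -0.287  0.006] min [ 0.486 -0.331  0.003] max [ 0.525 -0.24   0.009] [193 163 125]
(0.009, 0.02) 
[... 11398 characters left out ...]
165 px 156 150 xyz [ 0.821 -0.175  0.121] min [ 0.802 -0.22   0.12 ] max [ 0.838 -0.13   0.124] [201 142  84]
(0.12, 0.14) 331 px 117 160 xyz [ 0.894 -0.142  0.121] min [ 0.847 -0.201  0.12 ] max [ 0.923 -0.111  0.123] [194 136  81]
(0.12, 0.14) 190 px 138 155 xyz [ 0.853 -0.157  0.121] min [ 0.825 -0.188  0.12 ] max [ 0.885 -0.109  0.123] [212 149  89]
(0.12, 0.14) 440 px 198 279 xyz [0.683 0.142 0.131] min [0.662 0.108 0.12 ] max [0.71  0.158 0.14 ] [218 219 219]
(0.17, 0.2) 146 px 178 39 xyz [ 0.838 -0.559  0.171] min [ 0.814 -0.598  0.17 ] max [ 0.867 -0.52   0.173] [43 43 44]
(0.17, 0.2) 306 px 193 255 xyz [0.684 0.134 0.182] min [0.671 0.118 0.17 ] max [0.698 0.146 0.186] [189 189 186]
```

The scene view (picture pixels at 1.4x) shows the stack at about (535,300), with the glass shaker on top at (541,250). The board is at (190,410), the mat at (330,320), the saucer at (442,247) and the coaster at (418,452). The side view agrees, with the shaker at (271,365).

Candidates for the salt shaker, by scene pixel:
- red at (449,350)
- red at (487,380)
- turquoise at (563,287)
- clear glass with a steel cap at (541,250), on top of the stack. I choose this one.

Next come one close crop to check it, and the orientations.

```bash
python3 - <<'E'
from h import *
import pickle
from scipy import ndimage as N
D=pickle.load(open("D.pkl","rb"))
save(D["scene"],"crop1.png",(330,150,430,280),4)
def rect(p):
    (c,s,a)=cv2.minAreaRect((p[:,:2]*1000).astype(np.float32)); return np.round(c,1),np.round(s,1),round(a,1)
for n in ("scene","side"):
    f=D[n];P=cloud(f);X,Y,Z=P[...,0],P[...,1],P[...,2]
    near=lambda x,y,r:(abs(X-x)<r)&(abs(Y-y)<r)
    for nm,c,r,lo,hi in (("board",(.437,-.258),.12,.009,.016),("mat",(.438,-.024),.09,.0035,.009),("cover",(.687,.137),.075,.035,.044),("plate",(.687,.137),.085,.004,.0105),("tin",(.687,.133),.05,.095,.135)):
        m=near(*c,r)&(Z>lo)&(Z<hi); m=N.binary_opening(m) if nm not in("plate",) else m
        print(n,nm,m.sum(),rect(P[m]))
print({k:getattr(manip,k) for k in dir(manip) if k[0]!="_"and not callable(getattr(manip,k))})
E
```

```text
scene board 3603 (array([ 454.7, -217.1]), array([189.1, 150.7]), 68.4)
scene mat 1255 (array([439.8, -23.6]), array([94.7, 96.7]), 59.9)
scene cover 567 (array([692. , 133.1]), array([ 58.8, 106.5]), 66.7)
scene plate 350 (array([691.2, 133.1]), array([ 69.4, 121.2]), 66.9)
scene tin 523 (array([689.3, 131.5]), array([39.8, 40.9]), 16.5)
side board 1767 (array([ 453.5, -211. ]), array([205.1, 148.8]), 68.2)
side mat 1772 (array([436.7, -23.5]), array([96.5, 95.1]), 59.4)
side cover 825 (array([687.9, 134.6]), array([ 57.4, 106.3]), 66.8)
side plate 465 (array([685.9, 164. ]), array([134.1,  73.7]), 3.4)
side tin 625 (array([685.2, 133.1]), array([40.1, 40.7]), 17.8)
{'finger_overhang': 0.014}
```

View pics/crop1.png

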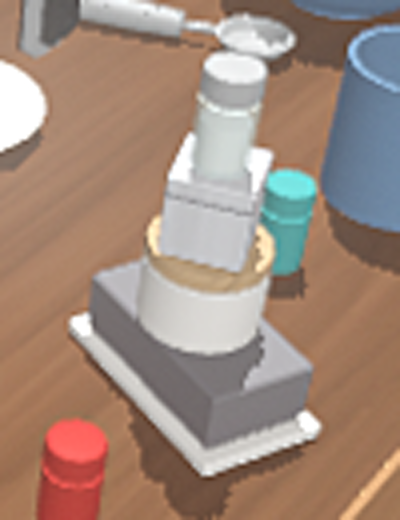

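Call:
servo_tool --deltas '[[[100,0.008,0.01,0.01,0],[100,0.01,0.022,0.02,0],[100,0.012,0.03,0.01,0],[100,0.012,0.03,0,0],[100,0.012,0.025,0,0],[100,0.008,0.013,0,0],[100,0,0,0,0],[100,0,0,0,0]]]'

```text
time: 0.95
tool_pos: [0.6867, 0.1294, 0.2847]
tool_rot: [-0.0, 0.707, 0.707, -0.001]
contact_force: [0.4, -0.1, -0.1]
gripper_width: 1.0
grasp_force: 0.0
```

The crop confirms the choice: a clear shaker with a steel cap stands on the tin, the tin on the wooden-lidded pot and the pot on the grey-covered butter dish. Now I look from the wrist.

```bash
cat >> h.py <<'E'
def rect(p):
    (c,s,a)=cv2.minAreaRect((p[:,:2]*1000).astype(np.float32)); return np.round(c,1),np.round(s,1),round(a,1)
def look(name,layers,png=None):
    """layers: (label,(x,y),halfwidth,zlo,zhi); prints the rectangle round the points in that box"""
    st=manip.state(); f=grab_frame(name); P=cloud(f,st)
    if png: save(f,png)
    for nm,c,r,lo,hi in layers:
        m=(np.abs(P[...,:2]-c).max(-1)<r)&(P[...,2]>lo)&(P[...,2]<hi)
        if m.sum()<20: print(nm,"few",m.sum()); continue
        k,l,s,_=cv2.connectedComponentsWithStats(m.astype(np.uint8)); i=1+s[1:,4].argmax(); m=l==i
        v,u=np.nonzero(m); p=P[m]; cc,rr=cv2.minEnclosingCircle((p[:,:2]*1000).astype(np.float32))
        print(name,nm,m.sum(),"px",u.min(),u.max(),v.min(),v.max(),"rect",*rect(p),"circ",np.round(cc,1),round(rr,1),"z",np.median(p[:,2]).round(4))
    return st,f,P
E
python3 - <<'E'
from h import *
c=(.687,.132)
L=[("salt",c,.04,.178,.192),("tin",c,.05,.127,.137),("lid",c,.05,.083,.093),("cover",c,.08,.036,.046)]
st,f,P=look("wrist",L,"w1.png"); print(st["tool_pos"])
E
```

```text
wrist salt 917 px 252 286 193 226 rect [686.1 133.8] [26.9 26.7] 0.0 circ [686.4 133.5] 13.9 z 0.1826
wrist tin 826 px 244 295 168 209 rect [686.8 134.8] [40.1 40.2] 17.3 circ [686.7 135. ] 26.9 z 0.1307
wrist lid 642 px 244 298 156 196 rect [692.3 148.3] [34.1 58.9] 68.6 circ [687.8 137. ] 29.6 z 0.0868
wrist cover 992 px 225 274 138 188 rect [660.4 148.9] [58.2 42.9] 65.9 circ [661.6 149. ] 34.9 z 0.0406
[0.68674891 0.12935422 0.28470324]
```

View pics/w1.png

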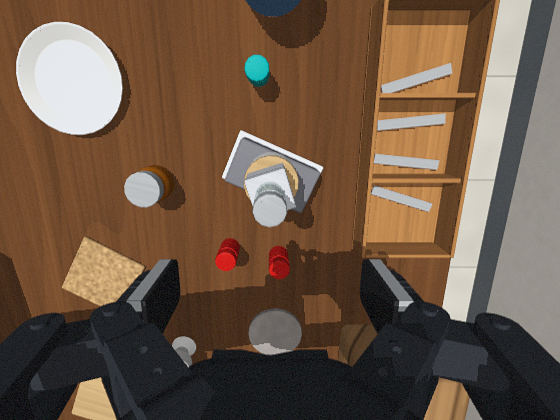

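The wrist view shows the stack at (270,190) with the shaker's cap at (269,210). The reds are at (228,254) and (279,262), both clear of the fingers. Shaker at about (0.6865, 0.1325); descending.

Call:
servo_tool --deltas '[[[60,0,0.003,-0.01,0],[60,0,0,-0.02,0],[60,0,0,-0.025,0],[60,0,0,-0.025,0],[60,0,0,-0.025,0],[60,0,0,-0.015,0],[60,0,0,-0.009,0],[60,0,0,0,0]]]'

```text
time: 1.8
tool_pos: [0.6862, 0.1326, 0.1547]
tool_rot: [-0.001, 0.707, 0.707, -0.001]
contact_force: [-0.0, -0.2, 0.2]
gripper_width: 0.6
grasp_force: 0.0
```

```bash
python3 - <<'E'
from h import *
f=grab_frame("side"); save(f,"g1.png",(120,150,320,330),3); s=manip.state();print(s["tool_pos"],s["gripper_width"])
E
```

```text
[0.68698782 0.13276423 0.15634657] 0.6032273229052748
```

View pics/g1.png

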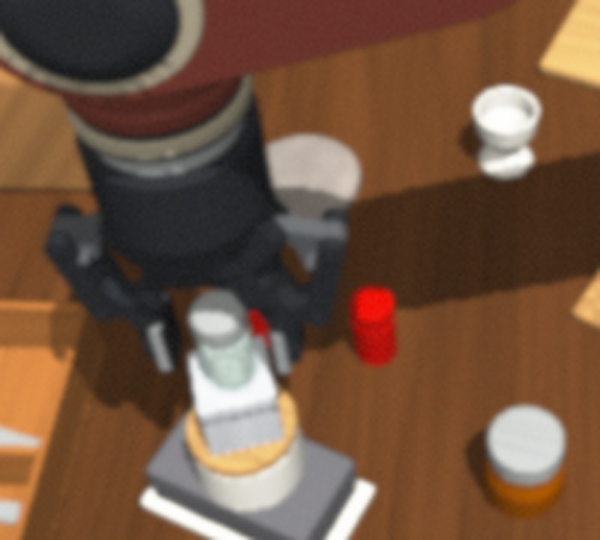

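The fingers at crop (160,345) and (283,350) straddle the shaker at (221,340) evenly. Closing.

Call:
servo_tool --deltas '[[[30,0,0,0,0],[20,0,0,0,0],[10,0,0,0,0],[0,0,0,0,0],[0,0,0,0,0],[0,0,0,0,0],[0,0,0,0.004,0],[0,0,0,0.012,0]]]'

```text
time: 2.65
tool_pos: [0.6856, 0.1329, 0.1703]
tool_rot: [-0.001, 0.707, 0.707, -0.002]
contact_force: [-0.3, 0.3, -0.9]
gripper_width: 0.315
grasp_force: 59.0
```

Call:
servo_tool --deltas '[[[0,0,0,0.02,0],[0,0,-0.02,0.015,0],[0,0.001,-0.04,0,0],[0,0.002,-0.045,0,0],[0,0.002,-0.045,0,0],[0,0.001,-0.045,0,0],[0,0.001,-0.035,0,0],[0,0,-0.015,0,0]]]'

```text
time: 3.45
tool_pos: [0.6935, -0.1164, 0.2077]
tool_rot: [0.0, 0.708, 0.706, -0.0]
contact_force: [0.3, -0.1, -1.7]
gripper_width: 0.312
grasp_force: 59.0
```

```bash
python3 - <<'E'
from h import *
c=(.6935,-.1195)
for n in("wrist","scene","side"): st,f,P=look(n,[("coaster",c,.06,.004,.012)]+([("salt",(.693,-.11),.05,.19,.24)] if n!="wrist" else []))
print(st["tool_pos"],st["contact_force"])
c=(.687,.132)
L=[("tin",c,.05,.127,.137),("lid",c,.05,.083,.093),("cover",c,.08,.036,.046)]
for n in("scene","side"): look(n,L)
E
```

```text
wrist coaster 4405 px 233 308 152 225 rect [ 694.3 -117.4] [83.1 82.1] 0.7 circ [ 694.2 -117.5] 41.9 z 0.0068
scene coaster 1752 px 272 323 301 344 rect [ 696.4 -120. ] [82.9 83.3] 31.9 circ [ 696.4 -119.1] 42.7 z 0.0074
scene salt 1102 px 280 322 195 240 rect [ 702.7 -120.7] [25.9 68.5] 85.4 circ [ 702.1 -128.8] 34.4 z 0.2201
side coaster 879 px 202 239 195 224 rect [ 693.  -120.1] [81.2 83.6] 0.8 circ [ 693.6 -120.1] 43.1 z 0.0081
side salt 694 px 187 225 119 147 rect [ 693.2 -115. ] [27.4 67.1] 89.7 circ [ 693.3 -109.6] 33.5 z 0.2201
[ 0.69363222 -0.11459876  0.20755512] [ 0.64586245  0.19753635 -1.18521255]
scene tin 297 px 372 397 184 200 rect [689.2 131.6] [39.4 41.2] 17.2 circ [688.8 131.8] 26.5 z 0.1312
scene lid 241 px 366 397 204 221 rect [692.4 127.4] [57.8 45.9] 30.6 circ [689.8 133.4] 30.0 z 0.0873
scene cover 579 px 353 407 215 252 rect [690.7 132.5] [ 58.5 106.9] 67.3 circ [691.3 131.8] 58.3 z 0.0412
side tin 593 px 183 212 262 288 rect [685.7 132.5] [40. 41.] 17.2 circ [685.6 132.5] 27.0 z 0.132
side lid 386 px 182 219 278 307 rect [684.8 139.6] [58.6 48. ] 15.8 circ [686.4 134.7] 29.8 z 0.0878
side cover 879 px 169 238 285 331 rect [688.4 134.3] [ 58.  106.5] 66.9 circ [688.  133.6] 58.8 z 0.0418
```

Call:
servo_tool --deltas '[[[0,0.001,-0.0025,-0.02,0],[0,0,0,-0.035,0],[0,0,0,-0.035,0],[0,0,0,-0.035,0],[0,0,0,-0.025,0],[0,0,0,-0.015,0],[0,0,0,-0.006,0],[0,0,0,0,0]]]'

```text
time: 4.5
tool_pos: [0.6954, -0.1137, 0.0367]
tool_rot: [0.0, 0.707, 0.707, 0.0]
contact_force: [-0.3, -0.2, 0.6]
gripper_width: 0.317
grasp_force: 59.1
```

```bash
cat >> h.py <<'E'
def avg(n=6):
    a=[]
    for _ in range(n): s=manip.state(); a.append(np.r_[s["tool_pos"],s["contact_force"]]); grab_frame("wrist")
    a=np.array(a); print("avg",a.mean(0).round(4),"sd",a.std(0).round(4)[:3]); return a.mean(0)
E
python3 - <<'E'
from h import *
avg()
for n in("scene","side"): look(n,[("salt",(.695,-.117),.03,.056,.075)],"p_%s.png"%n)
E
```

```text
avg [ 0.6961 -0.1144  0.0379  0.0605  0.1856 -0.6944] sd [0.0003 0.0004 0.0006]
scene salt 320 px 282 313 284 310 rect [ 695.3 -118. ] [24.6 59.8] 86.9 circ [ 695.  -122.5] 30.0 z 0.0628
side salt 213 px 202 230 184 198 rect [ 694.4 -115.9] [29.4 58.2] 85.7 circ [ 694.8 -110. ] 29.1 z 0.0629
```

Call:
servo_tool --deltas '[[[0,-0.0015,-0.0035,0,0],[0,0,0,-0.002,0],[0,0,0,-0.002,0],[0,0,0,0,0],[0,0,0,0,0],[0,0,0,0,0],[0,0,0,0,0],[0,0,0,0,0]]]'

```text
time: 5.7
tool_pos: [0.6939, -0.1186, 0.0345]
tool_rot: [0.0, 0.707, 0.707, -0.0]
contact_force: [-4.2, 0.2, 7.9]
gripper_width: 0.312
grasp_force: 59.9
```

```bash
python3 - <<'E'
from h import *
avg()
E
```

```text
avg [ 0.6939 -0.1186  0.0345 -4.5245  0.0849  8.2882] sd [0. 0. 0.]
```

Call:
servo_tool --deltas '[[[0,0,0,0.0008,0],[0,0,0,0,0],[40,0,0,0,0],[60,0,0,0,0],[60,0,0,0,0],[60,0,0,0.003,0],[60,0,0,0.02,0],[60,0,0,0.04,0]]]'

```text
time: 6.8
tool_pos: [0.6908, -0.1172, 0.0933]
tool_rot: [-0.003, 0.707, 0.707, -0.002]
contact_force: [1.4, -0.5, 0.1]
gripper_width: 0.597
grasp_force: 0.0
```

Call:
servo_tool --deltas '[[[60,0,0,0.04,0],[60,0,0.02,0.04,-4],[60,0,0.035,0.03,-8],[60,-0.001,0.045,0,-5],[60,-0.002,0.045,0,0],[60,-0.002,0.045,0,0],[60,-0.002,0.04,0,0],[60,0,0.02,0,0]]]'

```text
time: 7.6
tool_pos: [0.6862, 0.1353, 0.2082]
tool_rot: [0.0, 0.803, 0.596, 0.001]
contact_force: [0.3, 0.0, -0.7]
gripper_width: 0.596
grasp_force: 0.0
```

```bash
python3 - <<'E'
from h import *
a=avg(4)
print(manip.state()["tool_rot"],manip.state()["time"])
for n in("scene","side"): look(n,[("salt",(.6945,-.118),.03,.054,.068),("coaster",(.6945,-.118),.06,.004,.012)])
c=(.687,.132)
L=[("tin",c,.05,.125,.139),("lid",c,.05,.083,.093)]
look("wrist",L)
E
```

```text
avg [ 0.6864  0.1349  0.2078  0.0554  0.0449 -0.1873] sd [0.0002 0.0016 0.0003]
[6.16100204e-04 8.03790659e-01 5.94911889e-01 2.04310703e-04] 7.8
scene salt 218 px 289 306 293 308 rect [ 695.4 -120.8] [25.9 27.4] 69.6 circ [ 695.7 -120. ] 14.5 z 0.0592
scene coaster 1338 px 272 323 303 344 rect [ 697.5 -121.4] [83.1 78.9] 40.7 circ [ 696.2 -119.7] 42.2 z 0.0074
side salt 115 px 212 225 187 197 rect [ 692.2 -119.6] [26.4 25.6] 56.3 circ [ 693.7 -120.7] 14.9 z 0.0596
side coaster 203 px 226 239 195 221 rect [ 666.1 -126.3] [26.3 76.9] 11.8 circ [ 676.5 -124.1] 38.5 z 0.0081
wrist tin 3107 px 230 306 182 255 rect [686.9 134.8] [40.2 40.2] 17.7 circ [687.  134.9] 27.2 z 0.1307
wrist lid 1133 px 234 304 167 212 rect [693.  147.7] [34.9 59. ] 64.6 circ [687.9 136.6] 29.8 z 0.0867
```

The shaker stands upright and centred on the coaster. The tin needs the closing axis at +17.4°, so I turn by +34.4° from the present -17°.

Call:
servo_tool --deltas '[[[75,0,0,-0.01,5],[75,0,0,-0.01,7],[75,0,0,-0.01,7],[75,0,0,-0.01,7],[75,0,0,0,5.4],[75,0,0,0,3],[75,0,0,0,0],[75,0,0,0,0]]]'

```text
time: 8.75
tool_pos: [0.6867, 0.131, 0.1662]
tool_rot: [0.0, 0.593, 0.805, 0.0]
contact_force: [0.6, -0.3, -0.4]
gripper_width: 0.748
grasp_force: 0.0
```

```bash
python3 - <<'E'
from h import *
a=avg(4);q=manip.state()["tool_rot"]
print("axis",np.degrees(2*np.arctan2(q[2],q[1]))-90)
c=(.687,.132)
look("wrist",[("tin",c,.05,.125,.139)],"w2.png")
E
```

```text
avg [ 0.6867  0.1313  0.1663  0.2699 -0.072   0.0308] sd [0.     0.0002 0.    ]
axis 17.352508575695722
wrist tin 4581 px 236 306 208 275 rect [686.8 134.8] [40.1 40.5] 17.4 circ [686.4 134.9] 27.3 z 0.1308
```

View pics/w2.png

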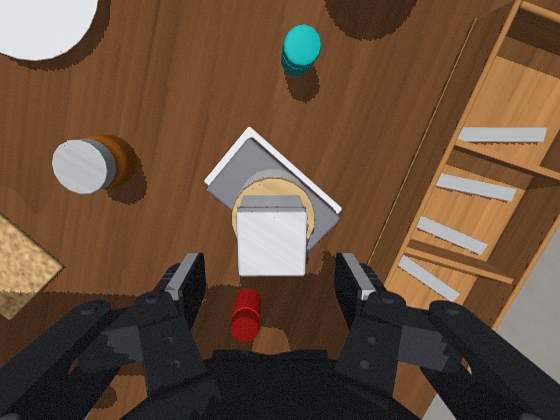

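The tin at (271,242) sits square to the pads at (203,275) and (338,275) and centred between them. Descending and gripping.

Call:
servo_tool --deltas '[[[75,0,0.002,-0.01,0],[75,0,0,-0.02,0],[75,0,0,-0.02,0],[75,0,0,-0.008,0],[75,0,0,-0.002,0],[75,0,0,0,0],[75,0,0,0,0],[60,0,0,0,0]]]'

```text
time: 9.8
tool_pos: [0.6873, 0.1341, 0.1076]
tool_rot: [0.001, 0.592, 0.806, 0.001]
contact_force: [0.8, 0.9, -0.1]
gripper_width: 0.605
grasp_force: 0.0
```

Call:
servo_tool --deltas '[[[45,0,0,0,0],[30,0,0,0,0],[20,0,0,0,0],[20,0,0,0,0],[20,0,0,0,0],[20,0,0,0,0],[20,0,0,0,0],[20,0,0,0,0]]]'

```text
time: 10.6
tool_pos: [0.6872, 0.134, 0.1074]
tool_rot: [0.001, 0.592, 0.806, 0.001]
contact_force: [0.8, 0.3, 5.6]
gripper_width: 0.46
grasp_force: 62.6
```

Call:
servo_tool --deltas '[[[20,0,0,0.004,0],[20,0,0,0.015,0],[20,0,0,0.025,0],[20,-0.015,-0.01,0.01,0],[20,-0.03,-0.019,0,0],[20,-0.036,-0.0225,0,0],[20,-0.036,-0.0225,0,0],[20,-0.036,-0.0225,0,0]]]'

```text
time: 11.4
tool_pos: [0.5319, 0.0369, 0.1603]
tool_rot: [-0.0, 0.592, 0.806, -0.0]
contact_force: [-0.1, -0.3, -0.4]
gripper_width: 0.468
grasp_force: 62.1
```

Call:
servo_tool --deltas '[[[20,-0.036,-0.0225,0,0],[20,-0.032,-0.02,0,0],[20,-0.02,-0.012,0,0],[20,-0.008,-0.005,0,0],[20,0,0,-0.02,0],[20,0,0,-0.02,0],[20,0,0,0,0],[20,0,0,0,0]]]'

```text
time: 12.2
tool_pos: [0.4377, -0.0218, 0.1204]
tool_rot: [-0.0, 0.592, 0.806, -0.0]
contact_force: [0.3, -0.6, -0.7]
gripper_width: 0.461
grasp_force: 62.1
```

```bash
python3 - <<'E'
from h import *
a=avg(4); print(manip.state()["gripper_width"])
c=(.438,-.023)
for n in ("wrist","scene","side"): look(n,[("mat",c,.09,.0035,.009)])
E
```

```text
avg [ 0.4382 -0.0219  0.1211  0.0487 -0.4442 -0.8703] sd [0.0003 0.0001 0.0005]
0.46220034915912617
wrist mat 9109 px 189 347 127 241 rect [437.4 -20.9] [94.6 94.6] 59.7 circ [437.3 -20.8] 65.6 z 0.0048
scene mat 1251 px 209 261 211 247 rect [439.4 -23.1] [94.6 97.5] 59.9 circ [440.1 -21.7] 66.6 z 0.0054
side mat 1779 px 311 373 223 274 rect [436.8 -23.1] [96.1 95.3] 59.9 circ [437. -23.] 65.7 z 0.0061
```

Call:
servo_tool --deltas '[[[20,0,0,-0.015,0],[20,0,0,-0.03,0],[20,0,0,-0.025,0],[20,0,0,-0.015,0],[20,0,0,-0.006,0],[20,0,0,-0.0015,0],[20,0,0,0,0],[20,0,0,0,0]]]'

```text
time: 13.35
tool_pos: [0.4385, -0.0222, 0.0288]
tool_rot: [0.001, 0.592, 0.806, 0.0]
contact_force: [0.8, -0.3, -0.4]
gripper_width: 0.462
grasp_force: 62.1
```

Call:
servo_tool --deltas '[[[20,0,0,-0.001,0],[20,0,0,0,0],[20,0,0,0,0],[20,0,0,0,0],[20,0,0,0,0],[20,0,0,0,0],[20,0,0,0,0],[20,0,0,0,0]]]'

```text
time: 14.15
tool_pos: [0.4375, -0.022, 0.0266]
tool_rot: [-0.0, 0.592, 0.806, -0.0]
contact_force: [-0.4, 0.1, -0.8]
gripper_width: 0.46
grasp_force: 62.1
```

Call:
servo_tool --deltas '[[[20,0,0,-0.001,0],[20,0,0,0,0],[20,0,0,0,0],[20,0,0,-0.0005,0],[20,0,0,0,0],[20,0,0,0,0],[20,0,0,0,0],[20,0,0,0,0]]]'

```text
time: 14.95
tool_pos: [0.4376, -0.022, 0.0254]
tool_rot: [0.0, 0.592, 0.806, -0.0]
contact_force: [-2.5, 0.4, 4.3]
gripper_width: 0.465
grasp_force: 62.4
```

Call:
servo_tool --deltas '[[[50,0,0,0,0],[70,0,0,0,0],[75,0,0,0,0],[75,0,0,0.004,0],[85,0,0,0.02,0],[100,0,0,0.04,0],[100,0,0,0.045,0],[100,0.02,0.012,0.045,0]]]'

```text
time: 15.75
tool_pos: [0.4558, -0.0105, 0.1797]
tool_rot: [-0.0, 0.593, 0.805, -0.0]
contact_force: [1.4, -0.2, -0.3]
gripper_width: 1.003
grasp_force: 0.0
```

Call:
servo_tool --deltas '[[[100,0.036,0.0225,0,0],[100,0.038,0.024,0,0],[100,0.038,0.024,0,0],[100,0.038,0.024,0,0],[100,0.036,0.0225,0,0],[100,0.028,0.018,0,0],[100,0.012,0.008,-0.01,0],[100,0.003,0.001,-0.01,0]]]'

```text
time: 16.55
tool_pos: [0.6875, 0.1349, 0.1583]
tool_rot: [0.0, 0.591, 0.806, 0.0]
contact_force: [-0.0, -0.1, 0.4]
gripper_width: 0.999
grasp_force: 0.0
```

```bash
python3 - <<'E'
from h import *
a=avg(4)
c=(.687,.133)
for n in ("wrist","scene","side"): look(n,[("lid",c,.06,.082,.094)]+([] if n=="wrist" else [("tin",(.438,-.023),.04,.045,.06),("mat",(.438,-.023),.09,.0035,.009),("saucer",(.443,.2465),.08,.009,.018),("floor",(.443,.2465),.08,.003,.0095)]),"w3.png" if n=="side" else None)
E
```

```text
avg [ 0.6857  0.134   0.1565 -0.4899  0.0396 -0.6444] sd [0.0011 0.0006 0.0011]
wrist lid 5568 px 232 317 182 264 rect [687.4 136.6] [58.9 58.7] 69.9 circ [687.5 136.5] 29.8 z 0.0868
scene lid 517 px 366 397 202 222 rect [689.9 132.4] [57.9 56.8] 35.8 circ [689.6 133.3] 30.2 z 0.0872
scene tin 262 px 220 245 204 220 rect [439.  -23.6] [41.9 41.3] 18.8 circ [439.6 -23.7] 27.6 z 0.0492
scene mat 845 px 209 261 211 246 rect [439.9 -23.6] [94.5 97.1] 59.7 circ [439.3 -23. ] 65.1 z 0.0055
scene saucer 314 px 290 340 163 189 rect [443.8 246.4] [124.5 125.9] 64.0 circ [444.2 246.2] 64.4 z 0.0117
scene floor 766 px 293 337 165 189 rect [442.6 249.5] [108.8 109.7] 1.9 circ [442.5 247.1] 58.8 z 0.0058
side lid 963 px 182 219 275 308 rect [685.5 134.8] [58.8 59.5] 59.2 circ [686.2 134.5] 30.4 z 0.0879
side tin 369 px 332 358 224 244 rect [436.9 -22.9] [39.8 42. ] 16.7 circ [436.6 -23.3] 26.9 z 0.05
side mat 1177 px 311 373 224 275 rect [436.7 -23.2] [97.7 95.7] 59.7 circ [436.9 -22. ] 65.1 z 0.006
side saucer 1553 px 312 393 344 419 rect [441.8 241.7] [125.8 116.9] 2.2 circ [441.5 246.1] 63.8 z 0.012
side floor 3607 px 317 388 349 419 rect [440.7 245.6] [109.6 107.6] 16.2 circ [441.6 244.7] 56.3 z 0.0064
```

View pics/w3.png

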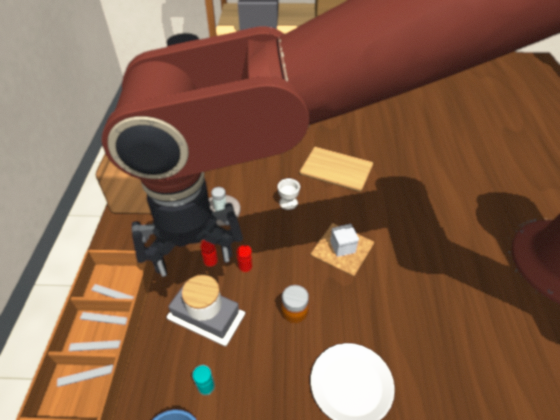

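The side view shows the tin centred on the mat at (343,240) and the pot on the dish at (202,297), with the jar and cup untouched. Pot at about (0.6878, 0.134).

Call:
servo_tool --deltas '[[[100,0.002,0,-0.01,0],[100,0,0,-0.02,0],[100,0,0,-0.025,0],[100,0,0,-0.02,0],[100,0,0,-0.01,0],[100,0,0,-0.005,0],[100,0,0,0,0],[100,0,0,0,0]]]'

```text
time: 17.7
tool_pos: [0.6891, 0.1339, 0.0698]
tool_rot: [0.001, 0.592, 0.806, 0.001]
contact_force: [-0.0, -0.1, -1.1]
gripper_width: 0.999
grasp_force: 0.0
```

```bash
python3 - <<'E'
from h import *
avg(3)
save(grab_frame("wrist"),"w4.png")
E
```

```text
avg [ 0.6892  0.1339  0.07   -0.3709  0.0335  0.2401] sd [0.0001 0.     0.0001]
```

View pics/w4.png

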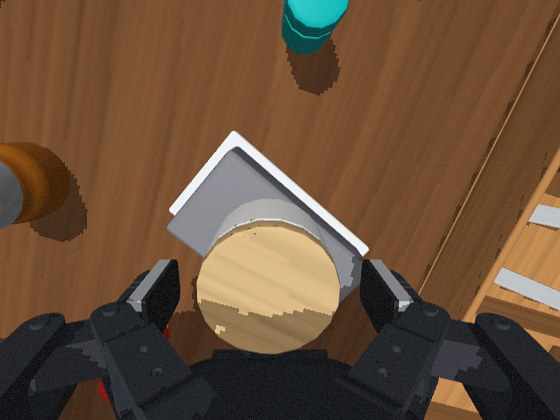

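The lid spans columns 196–340 and the pads 179–361, so it is centred to within 1 mm. Lowering slightly and closing.

Call:
servo_tool --deltas '[[[100,-0.001,0,-0.002,0],[90,0,0,-0.002,0],[80,0,0,0,0],[70,0,0,0,0],[60,0,0,0,0],[50,0,0,0,0],[50,0,0,0,0],[50,0,0,0,0]]]'

```text
time: 18.7
tool_pos: [0.6874, 0.1339, 0.0648]
tool_rot: [0.0, 0.592, 0.806, 0.0]
contact_force: [0.5, 0.6, 1.3]
gripper_width: 0.69
grasp_force: 65.1
```

```bash
python3 - <<'E'
from h import *
avg(3); print(manip.state()["gripper_width"],manip.state()["grasp_force"])
E
```

```text
avg [0.6874 0.1339 0.0647 0.1602 0.1225 1.463 ] sd [0. 0. 0.]
0.6842530611175297 65.05939275026321
```

Call:
servo_tool --deltas '[[[50,0,0,0.004,0],[50,0,0,0.015,0],[50,0,0,0.025,0],[50,-0.015,0.007,0.03,0],[50,-0.03,0.014,0.01,0],[50,-0.036,0.0165,0,0],[50,-0.036,0.0165,0,0],[50,-0.036,0.0165,0,0]]]'

```text
time: 19.65
tool_pos: [0.5327, 0.2047, 0.1492]
tool_rot: [0.0, 0.592, 0.806, 0.0]
contact_force: [0.1, -0.0, -2.0]
gripper_width: 0.685
grasp_force: 65.1
```

Call:
servo_tool --deltas '[[[50,-0.036,0.0165,0,0],[50,-0.03,0.014,0,0],[50,-0.018,0.0085,0,0],[50,-0.008,0.0035,0,0],[50,0,0,0,0],[50,0,0,0,0],[50,0,0,0,0],[50,0,0,0,0]]]'

```text
time: 20.45
tool_pos: [0.443, 0.2464, 0.1485]
tool_rot: [0.0, 0.592, 0.806, -0.0]
contact_force: [-0.9, -0.8, -1.9]
gripper_width: 0.683
grasp_force: 65.1
```

```bash
python3 - <<'E'
from h import *
a=avg(4); s=manip.state(); print(s["gripper_width"],s["grasp_force"])
c=(.443,.247)
for n in ("wrist","scene","side"): look(n,[("rim",c,.08,.008,.018),("all",c,.085,.003,.02)])
E
```

```text
avg [ 0.4428  0.2465  0.1485 -0.2533 -0.0531 -2.2646] sd [0.0002 0.0001 0.0001]
0.6866472606851182 65.11896193027496
wrist rim 3675 px 200 341 129 240 rect [438.9 262.1] [126.4  98.7] 16.7 circ [442.8 249. ] 63.5 z 0.0111
wrist all 10204 px 200 341 129 240 rect [438.9 262.1] [126.4  98.7] 16.7 circ [442.8 249. ] 63.5 z 0.0059
scene rim 363 px 290 340 163 189 rect [443.7 248.2] [125.5 125.8] 25.6 circ [443.4 247.4] 65.0 z 0.0113
scene all 1052 px 290 340 163 189 rect [443.7 248.2] [125.5 125.8] 25.6 circ [443.4 247.4] 65.0 z 0.0064
side rim 1322 px 312 393 350 419 rect [443.8 253.9] [104.8 126. ] 75.5 circ [441.7 246.1] 63.6 z 0.0115
side all 4130 px 312 393 350 419 rect [443.8 253.9] [104.8 126. ] 75.5 circ [441.7 246.1] 63.6 z 0.0069
```

Call:
servo_tool --deltas '[[[50,0,0,-0.015,0],[50,0,0,-0.03,0],[50,0,0,-0.03,0],[50,0,0,-0.02,0],[50,0,0,-0.012,0],[50,0,0,-0.007,0],[50,0,0,-0.003,0],[50,0,0,0,0]]]'

```text
time: 21.6
tool_pos: [0.4426, 0.247, 0.0319]
tool_rot: [0.0, 0.592, 0.806, 0.0]
contact_force: [-0.1, 0.8, -1.4]
gripper_width: 0.686
grasp_force: 65.2
```

Call:
servo_tool --deltas '[[[50,0,0,0,0],[50,0,0,-0.001,0],[50,0,0,0,0],[50,0,0,0,0],[50,0,0,0,0],[50,0,0,0,0],[50,0,0,0,0],[50,0,0,0,0]]]'

```text
time: 22.4
tool_pos: [0.4422, 0.2468, 0.0305]
tool_rot: [-0.0, 0.592, 0.806, -0.0]
contact_force: [0.7, 0.5, -2.6]
gripper_width: 0.689
grasp_force: 65.2
```

Call:
servo_tool --deltas '[[[50,0,0,-0.001,0],[50,0,0,0,0],[50,0,0,0,0],[50,0,0,-0.0005,0],[50,0,0,0,0],[50,0,0,0,0],[50,0,0,0,0],[50,0,0,0,0]]]'

```text
time: 23.2
tool_pos: [0.4422, 0.2469, 0.029]
tool_rot: [0.0, 0.592, 0.806, 0.0]
contact_force: [0.3, -0.7, -2.1]
gripper_width: 0.69
grasp_force: 65.2
```

Call:
servo_tool --deltas '[[[50,0,0,-0.0006,0],[50,0,0,0,0],[50,0,0,0,0],[50,0,0,0,0],[50,0,0,0,0],[50,0,0,0,0],[50,0,0,0,0],[50,0,0,0,0]]]'

```text
time: 24.0
tool_pos: [0.4423, 0.2469, 0.0287]
tool_rot: [0.0, 0.592, 0.806, 0.0]
contact_force: [-3.0, -0.8, 3.9]
gripper_width: 0.69
grasp_force: 65.4
```

Call:
servo_tool --deltas '[[[70,0,0,0,0],[80,0,0,0,0],[80,0,0,0,0],[80,0,0,0.004,0],[80,0,0,0.02,0],[90,0,0,0.04,0],[100,0,0,0.04,0],[100,0.02,-0.009,0.03,0]]]'

```text
time: 24.8
tool_pos: [0.4617, 0.2387, 0.165]
tool_rot: [0.0, 0.591, 0.807, 0.001]
contact_force: [0.9, 0.4, -0.4]
gripper_width: 1.004
grasp_force: 0.0
```

Call:
servo_tool --deltas '[[[100,0.036,-0.0165,0,8],[100,0.038,-0.0175,0,8],[100,0.038,-0.0175,0,8],[100,0.038,-0.0175,0,8],[100,0.036,-0.0165,0,8],[100,0.028,-0.0125,0,6],[100,0.01,-0.0045,0,3.5],[100,0.003,-0.0015,-0.01,0]]]'

```text
time: 25.6
tool_pos: [0.6915, 0.133, 0.1539]
tool_rot: [0.002, 0.201, 0.98, 0.001]
contact_force: [1.3, 0.0, 0.0]
gripper_width: 1.006
grasp_force: 0.0
```

```bash
python3 - <<'E'
from h import *
a=avg(4);q=manip.state()["tool_rot"]
print("axis",np.degrees(2*np.arctan2(q[2],q[1]))-90,q)
c=(.689,.134)
for n in ("wrist","scene","side"): look(n,[("cover",c,.08,.036,.046),("plate",c,.1,.004,.011)]+([] if n=="wrist" else [("pot",(.4425,.2467),.05,.047,.057),("saucer",(.443,.247),.085,.003,.02)]),"w5.png" if n=="wrist" else None)
for n in ("scene","side"): look(n,[("board",(.437,-.258),.1,.0095,.015),("eggcup",(.5475,-.15),.04,.03,.06),("jar",(.534,.12),.04,.035,.06)])
E
```

```text
avg [ 0.6892  0.1334  0.1512 -0.3351 -0.1869 -0.1997] sd [0.0015 0.0004 0.0016]
axis 66.87941589015136 [-1.09168965e-03  2.00398868e-01  9.79713754e-01 -2.49125880e-04]
wrist cover 8739 px 235 309 146 271 rect [689.  135.8] [ 58.2 105.4] 66.3 circ [689.1 136. ] 58.8 z 0.0409
wrist plate 864 px 233 310 136 261 rect [688.9 135.8] [ 67.9 119. ] 66.4 circ [689.1 135.8] 67.6 z 0.0067
scene cover 1084 px 353 407 212 251 rect [690.6 132.9] [ 59.9 106.8] 66.4 circ [691.9 133.6] 59.0 z 0.0412
scene plate 359 px 347 409 229 267 rect [691.2 132.8] [ 68.5 121.8] 66.9 circ [690.6 132.6] 67.8 z 0.0071
scene pot 255 px 304 327 156 169 rect [444.3 246.2] [61.1 57. ] 79.7 circ [443.5 246.4] 31.3 z 0.0512
scene saucer 706 px 290 340 164 189 rect [447.6 242.3] [125.7 118.1] 37.2 circ [444.5 246.7] 64.6 z 0.0081
side cover 1902 px 169 238 281 332 rect [688.4 134.2] [ 58.7 106.4] 65.9 circ [688.  134.1] 59.0 z 0.0419
side plate 466 px 168 244 310 344 rect [688.5 134.8] [ 67.8 120.8] 67.8 circ [687.7 133.7] 66.9 z 0.0078
side pot 1286 px 336 376 354 394 rect [441.4 246.9] [58.6 59. ] 12.3 circ [441.2 246.4] 30.0 z 0.052
side saucer 3533 px 312 393 344 419 rect [441.8 241.4] [125.7 117.4] 1.8 circ [441.7 245.5] 63.8 z 0.0086
scene board 3521 px 101 171 255 329 rect [ 438.3 -258.8] [ 98.6 151.7] 68.0 circ [ 438.2 -258.9] 87.8 z 0.0115
scene eggcup 456 px 209 234 260 285 rect [ 549.3 -149.1] [42.9 46.5] 47.3 circ [ 549.6 -148.7] 23.7 z 0.0425
scene jar 305 px 303 322 192 209 rect [535.7 119.1] [41.7 42.4] 34.0 circ [534.9 119.3] 22.3 z 0.0535
side board 1739 px 300 372 147 188 rect [ 434.2 -258.8] [102.1 149. ] 68.5 circ [ 435.3 -259.6] 87.4 z 0.012
side eggcup 293 px 279 299 179 198 rect [ 545.9 -150.1] [42.9 45.8] 2.8 circ [ 545.2 -150.2] 23.8 z 0.0429
side jar 548 px 283 307 285 312 rect [532.1 120. ] [40.8 43.5] 2.4 circ [532.4 120.1] 22.2 z 0.0547
```

View pics/w5.png

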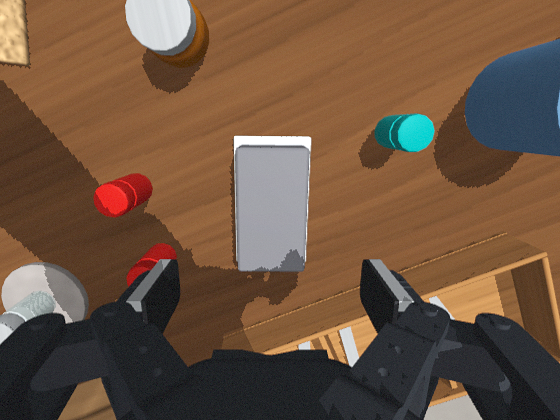

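The wrist view shows the dish at (272,205), centred and aligned between the pads at (165,270) and (378,270). The pot is centred in the saucer. Descending in two stages.

Call:
servo_tool --deltas '[[[100,0,0,-0.015,0],[100,0,0,-0.03,0],[100,0,0,-0.03,0],[100,0,0,-0.025,0],[100,0,0,-0.012,0],[100,0,0,-0.006,0],[100,0,0,0,0],[100,0,0,0,0]]]'

```text
time: 26.85
tool_pos: [0.6903, 0.134, 0.0359]
tool_rot: [0.001, 0.2, 0.98, 0.0]
contact_force: [0.6, 0.5, 0.4]
gripper_width: 1.001
grasp_force: 0.0
```

```bash
python3 - <<'E'
from h import *
avg(3)
save(grab_frame("wrist"),"w6.png")
E
```

```text
avg [ 0.6904  0.134   0.0362  0.1989  0.0798 -0.2444] sd [0.0001 0.     0.0002]
```

View pics/w6.png

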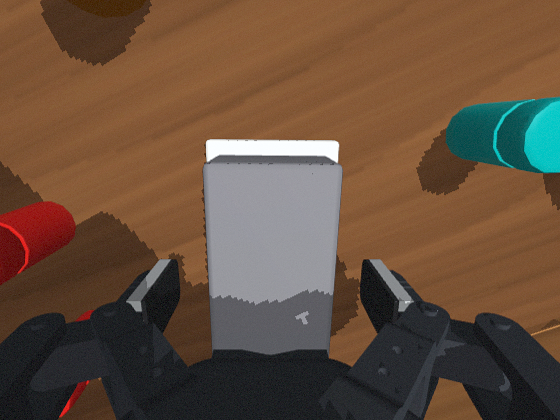

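The cover spans columns 208–340 between the pads (179 and 361), centred. Lowering and gripping.

Call:
servo_tool --deltas '[[[95,0,0,-0.004,0],[90,0,0,-0.004,0],[80,0,0,0,0],[72,0,0,0,0],[60,0,0,0,0],[50,0,0,0,0],[50,0,0,0,0],[50,0,0,0,0]]]'

```text
time: 27.85
tool_pos: [0.6894, 0.1339, 0.0266]
tool_rot: [0.0, 0.2, 0.98, 0.0]
contact_force: [0.5, 0.3, 1.3]
gripper_width: 0.668
grasp_force: 67.6
```

```bash
python3 - <<'E'
from h import *
avg(3); print(manip.state()["gripper_width"],manip.state()["grasp_force"])
E
```

```text
avg [0.6894 0.1339 0.0265 0.7789 0.6131 0.3345] sd [0. 0. 0.]
0.6703854274357958 67.63887047767639
```

Call:
servo_tool --deltas '[[[50,0,0,0.003,0],[50,0,0,0.01,0],[50,0,0,0.025,0],[50,0,0,0.035,0],[50,-0.008,-0.012,0.03,0],[50,-0.016,-0.025,0.012,0],[50,-0.022,-0.034,0,0],[50,-0.024,-0.037,0,0]]]'

```text
time: 28.8
tool_pos: [0.6188, 0.0252, 0.1427]
tool_rot: [0.001, 0.2, 0.98, -0.0]
contact_force: [-0.4, -1.1, -4.0]
gripper_width: 0.668
grasp_force: 67.3
```

Call:
servo_tool --deltas '[[[50,-0.026,-0.0405,0,0],[50,-0.026,-0.0405,0,0.5],[50,-0.026,-0.0405,0,0.5],[50,-0.026,-0.0405,0,0.5],[50,-0.026,-0.0405,0,0.4],[50,-0.024,-0.037,0,0],[50,-0.018,-0.0275,0,0],[50,-0.008,-0.0125,0,0]]]'

```text
time: 29.6
tool_pos: [0.4374, -0.2556, 0.1417]
tool_rot: [-0.0, 0.185, 0.983, -0.0]
contact_force: [-0.0, 0.5, -3.5]
gripper_width: 0.666
grasp_force: 67.2
```

```bash
python3 - <<'E'
from h import *
a=avg(4);s=manip.state();q=s["tool_rot"]
print("axis",np.degrees(2*np.arctan2(q[2],q[1]))-90,s["gripper_width"])
look("wrist",[("board",(.437,-.258),.12,.007,.015)],"w7.png")
E
```

```text
avg [ 0.438  -0.2551  0.1417 -0.2225 -0.2645 -2.8302] sd [0.0007 0.0009 0.0001]
axis 68.7853041459934 0.6654736741804813
wrist board 3481 px 204 324 113 143 rect [ 376.9 -233.4] [99.7 23.3] 68.1 circ [ 378.9 -234.3] 50.6 z 0.0108
```

View pics/w7.png

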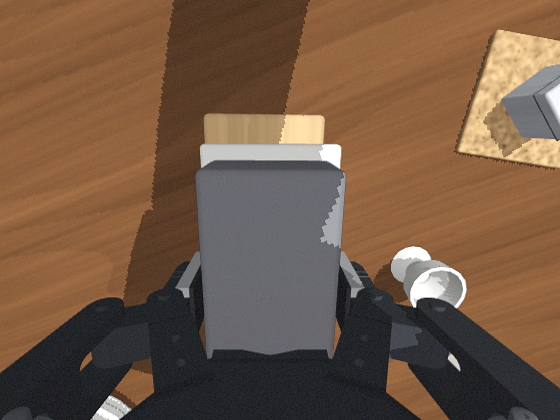

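The wrist view shows the dish aligned over the board, whose far edge is at row 115, columns 204–324. The egg cup at (435,285) is clear. Correcting and lowering.

Call:
servo_tool --deltas '[[[50,-0.002,-0.0035,-0.012,0],[50,0,0,-0.022,0],[50,0,0,-0.025,0],[50,0,0,-0.02,0],[50,0,0,-0.012,0],[50,0,0,-0.006,0],[50,0,0,-0.001,0],[50,0,0,0,0]]]'

```text
time: 30.65
tool_pos: [0.4378, -0.2574, 0.0441]
tool_rot: [0.001, 0.184, 0.983, -0.0]
contact_force: [0.6, -0.3, -1.8]
gripper_width: 0.67
grasp_force: 67.2
```

```bash
python3 - <<'E'
from h import *
a=avg(4);s=manip.state();q=s["tool_rot"]
print("axis",np.degrees(2*np.arctan2(q[2],q[1]))-90,s["gripper_width"])
E
```

```text
avg [ 0.438  -0.2576  0.0444 -0.2275  0.0886 -3.0683] sd [0.0001 0.0001 0.0002]
axis 68.80055475094818 0.6690105360427047
```

Call:
servo_tool --deltas '[[[50,-0.0015,-0.001,-0.002,0],[50,0,0,-0.002,0],[50,0,0,0,0],[50,0,0,0,0],[50,0,0,0,0],[50,0,0,0,0],[50,0,0,0,0],[50,0,0,0,0]]]'

```text
time: 31.65
tool_pos: [0.4357, -0.2582, 0.0394]
tool_rot: [0.0, 0.184, 0.983, -0.0]
contact_force: [0.1, -0.3, -3.2]
gripper_width: 0.666
grasp_force: 67.2
```

Call:
servo_tool --deltas '[[[50,0,0,-0.001,0],[50,0,0,0,0],[50,0,0,0,0],[50,0,0,0,0],[50,0,0,0,0],[50,0,0,0,0],[50,0,0,0,0],[50,0,0,0,0]]]'

```text
time: 32.45
tool_pos: [0.4358, -0.2582, 0.0385]
tool_rot: [0.0, 0.184, 0.983, -0.0]
contact_force: [-0.3, 0.5, -2.5]
gripper_width: 0.664
grasp_force: 67.3
```

Call:
servo_tool --deltas '[[[50,0,0,-0.0008,0],[50,0,0,0,0],[50,0,0,0,0],[50,0,0,0,0],[50,0,0,0,0],[50,0,0,0,0],[50,0,0,0,0],[50,0,0,0,0]]]'

```text
time: 33.25
tool_pos: [0.4358, -0.2583, 0.0385]
tool_rot: [-0.0, 0.184, 0.983, 0.0]
contact_force: [-3.2, 2.3, 5.7]
gripper_width: 0.669
grasp_force: 68.3
```

Contact. Releasing, then rising clear.

Call:
servo_tool --deltas '[[[75,0,0,0,0],[88,0,0,0,0],[95,0,0,0,0],[95,0,0,0.004,0],[95,0,0,0.02,0],[95,0,0,0.035,0],[95,0,0,0.045,0],[95,0,0,0.045,0]]]'

```text
time: 34.05
tool_pos: [0.4353, -0.2578, 0.1879]
tool_rot: [-0.0, 0.184, 0.983, 0.0]
contact_force: [0.7, 0.1, -0.8]
gripper_width: 0.947
grasp_force: 0.0
```

Call:
servo_tool --deltas '[[[95,0,0,0.04,0],[95,0.02,0.03,0.02,0],[95,0.03,0.04,0,0],[95,0.03,0.04,0,0],[95,0.03,0.04,0,0],[95,0.02,0.03,0,0],[95,0,0,0,0],[95,0,0,0,0]]]'

```text
time: 34.85
tool_pos: [0.5659, -0.0775, 0.2465]
tool_rot: [-0.0, 0.183, 0.983, -0.0]
contact_force: [-0.1, 0.3, 1.6]
gripper_width: 0.948
grasp_force: 0.0
```

```bash
python3 - <<'E'
from h import *
print(manip.state()["time"])
for n in ("scene","side"): look(n,[("plate",(.437,-.258),.1,.0165,.0235),("cover",(.437,-.258),.1,.048,.058),("board",(.437,-.258),.1,.0095,.0155),("salt",(.6945,-.118),.03,.054,.068),("tin",(.438,-.023),.04,.045,.06),("pot",(.4425,.2467),.05,.047,.057),("eggcup",(.5475,-.15),.04,.03,.06),("jar",(.534,.12),.04,.035,.06)],"end_%s.png"%n)
E
```

```text
34.85
scene plate 441 px 109 159 258 317 rect [ 438.6 -259.5] [ 67.9 119.9] 68.5 circ [ 438.1 -259.9] 67.3 z 0.0193
scene cover 1594 px 107 152 248 299 rect [ 438.  -259.3] [ 57.9 107.7] 68.5 circ [ 438.3 -259. ] 58.4 z 0.0535
scene board 1460 px 101 171 255 329 rect [ 438.  -258.5] [ 98.9 150.4] 68.1 circ [ 437.9 -257.6] 87.3 z 0.0115
scene salt 219 px 289 306 293 308 rect [ 695.8 -120.9] [25.6 26.4] 62.8 circ [ 695.4 -120.7] 13.9 z 0.0591
scene tin 260 px 220 245 204 220 rect [439.4 -23.6] [41.6 41.6] 15.8 circ [439.3 -23.3] 26.8 z 0.0493
scene pot 259 px 304 327 156 170 rect [444.7 246.1] [58.5 60.1] 2.4 circ [443.5 245.8] 31.6 z 0.0513
scene eggcup 464 px 209 234 260 285 rect [ 549.3 -148.9] [43.1 45.9] 47.5 circ [ 549.5 -148.6] 23.2 z 0.0419
scene jar 301 px 303 322 192 209 rect [535.  119.3] [42.2 41.9] 73.4 circ [536.  119.8] 22.7 z 0.0535
side plate 254 px 309 365 159 180 rect [ 435.4 -257. ] [ 68. 122.] 71.2 circ [ 434.2 -259. ] 67.0 z 0.0198
side cover 834 px 313 363 140 167 rect [ 435. -259.] [ 61.7 106.4] 68.1 circ [ 435.5 -259.2] 58.7 z 0.0539
side board 639 px 301 372 147 188 rect [ 435.  -256.9] [101.4 149. ] 69.6 circ [ 433.9 -257.8] 86.3 z 0.0121
side salt 117 px 212 225 187 198 rect [ 691.4 -119.3] [26.2 26.8] 57.5 circ [ 691.8 -119.6] 14.1 z 0.0596
side tin 369 px 332 358 224 244 rect [436.8 -23.3] [40.  42.1] 18.4 circ [436.8 -22.6] 27.0 z 0.0499
side pot 1285 px 336 376 354 394 rect [441.3 246.7] [58.9 58.7] 15.8 circ [440.9 246.8] 30.1 z 0.052
side eggcup 296 px 279 299 179 198 rect [ 545.9 -150.2] [42.6 46.3] 1.5 circ [ 547.  -150.2] 24.2 z 0.0425
side jar 543 px 283 307 285 311 rect [532.2 119.7] [40.8 43.4] 2.2 circ [531.9 120.1] 22.1 z 0.0546
```

View pics/end_scene.png

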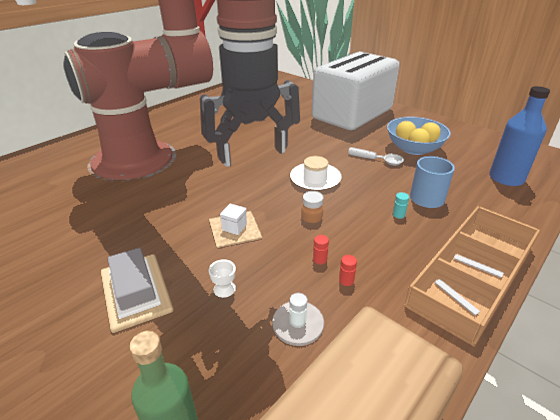

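The picture shows the shaker on the coaster (298,315), the tin on the mat (234,222), the pot in the saucer (316,173) and the dish along the board (133,282). The cup and jar have not moved, and the gripper is clear.

```bash
python3 -c "
from plant import manip
print(manip.job_done())"
```

```text
the job is handed in; nothing more can be done
None
```

The job is handed in at about 35 s: shaker, tin, pot and butter dish each stand upright and centred to within about 2 mm, the dish lies lengthwise along the board, nothing was dropped, and the egg cup and jam jar are where they were.

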